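# Slide the standing glue bottle into its dock

## Robot

A 6-joint arm with a two-finger parallel gripper is mounted at the origin on a cart in front of the work surface, level with it; the furniture and walls round the work are solid. World frame = base frame: x ahead of the robot, y to its left, z up, the work surface at z = 0. Lengths are in m, angles in rad, forces in N, time in s.
With the tool pointing down it reaches from about 0.35 to 0.975 m from the base axis. Payload 17.4 kg.
Tool frame: the origin (TCP) lies at the centre of the arm's flange, where the gripper is bolted on; the fingertips stand 173 mm ahead of it and the grasp point (between the pads) lies 155 mm ahead of it; z points along the fingers, y is the line along which they close (so a half turn about z gives the same grasp; the last joint's range is limited). The gripper opens to 85 mm and grips with 20 to 120 N. Pads are 22 mm wide; open, the fingers measure 114 mm over their backs; the gripper's body (76 mm by 85 mm) begins 54 mm behind the grasp point. The pads swing forward as they close: fully open they stand 13 mm farther back than shut.
Start: joints at [1.293, 0.116, 1.442, -0, 1.584, -0.038], TCP at [0.16, 0.656, 0.405] pointing down, gripper open.
Joint ranges: [-2.83, 2.83], [-0.83, 2.19], [0.07, 2.5], [-1.14, 4.28], [0.01, 3], [-2.97, 2.97]. Speed limits (rad/s): [1.89, 1.89, 2.22, 3.14, 3.14, 3.14].

## Interface

Orientations are given as a unit quaternion [x, y, z, w].
In Python, from rig import arm gives the robot as it stands.
- The arm moves only by the tool carry_out, never from a script. Its argument "deltas" is a list of rows, each a list of 3 entries, a list of its own where there are three numbers: the shift along the tool's x, y, z as a fraction of full scale, then the turn, a rotation vector about the tool's x, y, z as a fraction of full scale, then the opening, from 0 (shut) to 1 (fully open). In form: [[[dx, dy, dz], [ax, ay, az], gripper], ...]. A call has 1 to 5 rows; each row is the pose to reach, as a shift and turn from the pose commanded when the call began, along the tool's axes at that moment; what a row does not reach only later rows make up. Full scale, the value 1, is 0.25 m for a shift and 90 degrees for a turn. A row lasts 1/12 s, in which the tool goes at most 41.7 mm and 7.16 degrees, less where a joint would pass 70% of its speed; a pose out of reach is approached as far as the arm can. A call with a number of a shift or a turn outside -1 to 1 is refused whole. A call with a gripper value outside its range is refused whole. The fingers move at their own pace and stop on an object; "grip_force" is the grip in N (left out, the last holds). Time passes only in rows, so rows that repeat a pose let the fingers close. It gives the time, the measured TCP pose, the force, the opening and the grip force at its end, in the units of the state.
- arm.get_obs(): the state, without advancing time (a new reading comes with each control period).
- arm.get_image(name): name is "side" or "top" or "wrist"; returns the picture (400x640x3 uint8, red, green, blue); there is no depth.
- arm.camera_model(name): a dict with "fx", "fy", "cx", "cy" (pixels), "k1" (the pictures are not rectified: a ray, as slopes to the right and down, at radius r is drawn at 1 + k1 r^2 times it, then the intrinsics apply), "T" (4x4, takes a point from camera to world coordinates); the wrist camera has in their place "tool_from_camera" (4x4, takes a point from camera to tool coordinates, whose origin is the TCP and whose axes are the flange's). Camera axes: x right, y down, z forward; pixel columns grow to the right and rows downward; lengths in m; the calibration is good to about 2 mm. A picture is of the moment at which its call begins: read the wrist's pose just before it. camera_model takes no time and is no camera call.
- arm.job_done(): hands the job in; it is judged then, once.
Trained networks look in the newest picture that a camera, given by its name, has taken for a name from the list of things; names that differ only in an ending like _2 or _b are one class to them, and where a whole thing is asked for, a point or a joint stands for the part that bears it (a point fixed in the world has none). Each returns a list of dicts, best first, with "confidence" (0 to 1); they miss things now and then, are a little off and sometimes report something else, mostly with a low value. They report only what shows in the picture. A call takes as long as a camera call.
- arm.silhouettes(camera, query): "mask" (400x640 bool, what is visible of it) and "bbox" ([centre column, centre row, width, height] in pixels, round what is visible of it).
The state is a dict: "time": time; "qpos": joint angles; "dq": joint speeds; "effort": joint torques, N m; "position": TCP position; "tool_rot": TCP orientation; "force": force on the tool from outside, world axes, zero at the start; "ft_torque": the same for the moment, N m; "opening": finger opening in m; "finger_force": force on a finger pad.
Only numpy, scipy, OpenCV 4.12 (cv2) and the standard library are available. Lean on these libraries where they do the work, as an engineer would, in place of code of your own. Each camera call takes 0.05 s, during which the arm holds its last target. There are 200 camera calls.

## Task

Push the grey-blue long-nozzle glue bottle across the work board into the orange bottle dock until it stands fully home against the dock's back wall, then leave it there and draw the hand clear. Push slowly and gently, low enough on its body that it slides along upright and never rocks; only push it: it must not be squeezed hard, lifted or flicked. Leave everything else on the bench where it is.

Things in the scene. Friction and masses are not known exactly. Their poses are not given: they have to be found in the camera images.
- glue_bottle: grey-blue glue bottle standing on the board, loose, 110 to 200 g, 184 mm tall: round body 45 in diameter with a straight wall to 30 above its foot, then narrowing to a shoulder at 75, then a thin nozzle (16 wide) to 184, in the way of a hand pointing straight down beside the body (a hand leaned back clears it). Pushed higher up it rocks. Origin: centre of its underside
- dock: orange U-shaped bottle dock, screwed down; walls 32 mm high, 8 thick, no floor (the bottle slides on the board). Bay 66 wide inside; straight walls 36 deep from mouth line to back wall; two flared lips reach 18 in front of the mouth line, 91 apart there; screw ears 5 high outside. Origin: on the board, mid mouth line; x points into the bay (back wall at x = 36), y across it, z up; yaw varies
- board: thin plywood work board, 195 x 560 x 10 mm, fixed flat on the worktop; bottle, dock and felt bob stand on it, its top is 10 mm above the worktop (z = 0.010). Origin: centre of its underside; x and y along its edges, z up
- dock_home (a point): point on the board where the centre of the bottle's foot is when it touches the dock's back wall, mid-bay: 13.5 mm along the dock's x from the dock's origin; same axes as the dock
- brown_bar: bystander: brown polishing bar in a pale wrapper, 33 x 90 x 31 mm; origin at the centre of its underside
- emery_block: bystander: brown sanding block, 51 x 81 x 22 mm; origin at the centre of its underside
- felt_bob: bystander: cream felt bob standing on its round end with a thin shank up, 29 dia x 59 high mm; origin at the centre of its underside
- compound_bar: bystander: red polishing bar in a pale wrapper, 33 x 85 x 31 mm; origin at the centre of its underside
- tape_roll: bystander: roll of yellowish tape lying flat, 100 dia x 25 mm; origin at the centre of its underside
- marker: bystander: white marker pen with black cap, lying, 17 x 135 x 16 mm; origin at the middle of its underside
- workpiece_1: bystander: brass ring-shaped workpiece, 36 x 36 x 16 mm; origin at the centre of its underside
- workpiece_2: bystander: small pale metal block, 20 x 30 x 14 mm; origin at the centre of its underside

How it is judged:
At the end, for the whole second after the job is handed in: The bottle stands upright (within 0.06 rad) on the board inside the dock, its foot within 8 mm of touching the back wall and within 15 mm of mid-bay, at rest and released (x of glue_bottle in the frame of dock_home between -0.008 and 0.006 m and y of glue_bottle in the frame of dock_home between -0.015 and 0.015 m and angle between glue_bottle's own z axis and vertical below 0.06 rad and height (world z) of glue_bottle below 0.014 m and linear speed of glue_bottle below 0.02 m/s).
It fails at once if the bottle rocks or tips by more than 0.2 rad (angle between glue_bottle's own z axis and vertical above 0.2 rad).
It fails at once if the bottle is lifted (its underside centre more than 10 mm above the board) (height (world z) of glue_bottle above 0.02 m).
It fails at once if the bottle is flicked (faster than 0.4 m/s) (linear speed of glue_bottle above 0.4 m/s).
It fails at once if the fingers press or squeeze the bottle with more than 20 N (contact force between the fingers and glue_bottle above 20 N).
It fails at once if another thing on the bench is moved by more than 15 mm (distance of any of brown_bar, emery_block, felt_bob, compound_bar, tape_roll, marker, workpiece_1, workpiece_2 from where it was at the start of the episode above 0.015 m).
It also fails if it takes over 61 s, if anything falls off the work surface, if the arm or the gripper's body presses on something with over 40 N, if the wrist force passes 120 N, or if a joint passes its speed limit or range.

## Working session

There is one attempt and no reset: what is moved stays moved. The work goes in short steps, Python scripts to look and compute and a tool call to move; the robot and the scene stay as the last step left them, time stands still between calls to the robot, and variables do not carry over. Pictures are saved under pics/ and viewed, at most 10 in all, crops included, and the job is handed in when it is done.

Besides the shell and the picture viewer there is one more tool, called after "Call:" in YAML: its name, and indented under it one key for each argument. carry_out: Moves the arm, as the interface text tells. Its arguments: {"type":"object","properties":{"deltas":{"type":"array"},"grip_force":{"type":"number"}},"required":["deltas"]}

```bash
mkdir -p pics
cat > h.py <<'E'
import numpy as np, cv2
from rig import arm
def ray(cam,u,v):
    m=arm.camera_model(cam); T=np.array(m["T"])
    xd=np.array([(u-m["cx"])/m["fx"],(v-m["cy"])/m["fy"]]); x=xd.copy()
    for _ in range(20): x=xd/(1+m["k1"]*(x@x))
    d=T[:3,:3]@np.array([x[0],x[1],1]); return T[:3,3],d
def atz(cam,u,v,z):
    o,d=ray(cam,u,v); return o+d*(z-o[2])/d[2]
def tri(a,b):
    o1,d1=ray(*a);o2,d2=ray(*b)
    A=np.stack([d1,-d2],1);s=np.linalg.lstsq(A,o2-o1,rcond=None)[0]
    p,q=o1+s[0]*d1,o2+s[1]*d2
    return (p+q)/2,np.linalg.norm(p-q)
def proj(cam,p):
    m=arm.camera_model(cam); T=np.array(m["T"]); c=T[:3,:3].T@(np.asarray(p)-T[:3,3])
    x=c[:2]/c[2]; x=x*(1+m["k1"]*(x@x)); return np.array([m["fx"]*x[0]+m["cx"],m["fy"]*x[1]+m["cy"]])
def save(cam,name):
    im=arm.get_image(cam); cv2.imwrite(f"pics/{name}.png",im[:,:,::-1]); return im
E
python3 - <<'E'
from h import *
np.set_printoptions(precision=4,suppress=True)
o=arm.get_obs();print(o)
for c in["top","side"]:
    save(c,c+"0");m=arm.camera_model(c);print(c,np.array(m["T"]).round(3).tolist(),m["fx"])
    for q in["glue_bottle","dock","board","felt_bob"]:
        for s in arm.silhouettes(c,q)[:2]: print(q,round(s["confidence"],2),np.round(s["bbox"],1))
E
```

```text
{'time': 0.0, 'qpos': array([ 1.2932,  0.1165,  1.4423, -0.    ,  1.584 , -0.0378]), 'dq': array([-0.0004, -0.0004,  0.0008,  0.0003, -0.0003,  0.0006]), 'effort': array([ -0.0021, -73.1997, -63.2492,  -0.0002,   0.0064,   0.    ]), 'position': array([0.1603, 0.6557, 0.404 ]), 'tool_rot': array([ 0.1196,  0.9928, -0.0006, -0.0001]), 'force': array([-0.2627, -0.2978, -0.1163]), 'ft_torque': array([ 0.0114,  0.0398, -0.0025]), 'finger_force': 0.0, 'opening': 0.08535924557041998}
top [[0.005, -0.975, 0.223, 0.255], [-1.0, -0.006, -0.003, -0.017], [0.005, -0.223, -0.975, 1.069], [0.0, 0.0, 0.0, 1.0]] 393.22556505366623
glue_bottle 0.49 [281.6 194.5  14.   20.2]
dock 0.83 [364.  187.4  19.7  42.5]
dock 0.41 [432.  217.1  34.7  35.1]
board 0.64 [304.  198.9 204.2  72.8]
felt_bob 0.63 [399.1 230.8  11.4   8.5]
side [[0.886, -0.19, 0.424, -0.011], [-0.464, -0.336, 0.819, -0.998], [-0.014, -0.922, -0.386, 0.494], [0.0, 0.0, 0.0, 1.0]] 364.074205782562
glue_bottle 0.58 [311.6 173.2  14.2  47.7]
dock 0.63 [354.5 214.1  42.3  22.5]
board 0.7 [328.9 210.1 127.1  71.1]
felt_bob 0.46 [329.6 229.9   9.8  17.9]
```

Run:
```python
import cv2
a=cv2.imread("pics/top0.png")[110:290,180:480];b=cv2.imread("pics/side0.png")[120:280,220:440]
cv2.imwrite("pics/t.png",cv2.resize(a,(800,480),interpolation=cv2.INTER_CUBIC))
cv2.imwrite("pics/s.png",cv2.resize(b,(800,582),interpolation=cv2.INTER_CUBIC))
```

```text
(no output)
```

View pics/t.png

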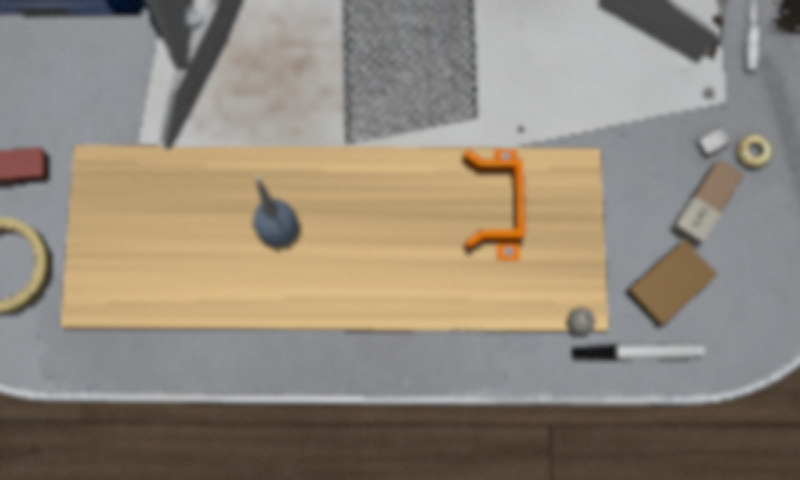

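View pics/s.png

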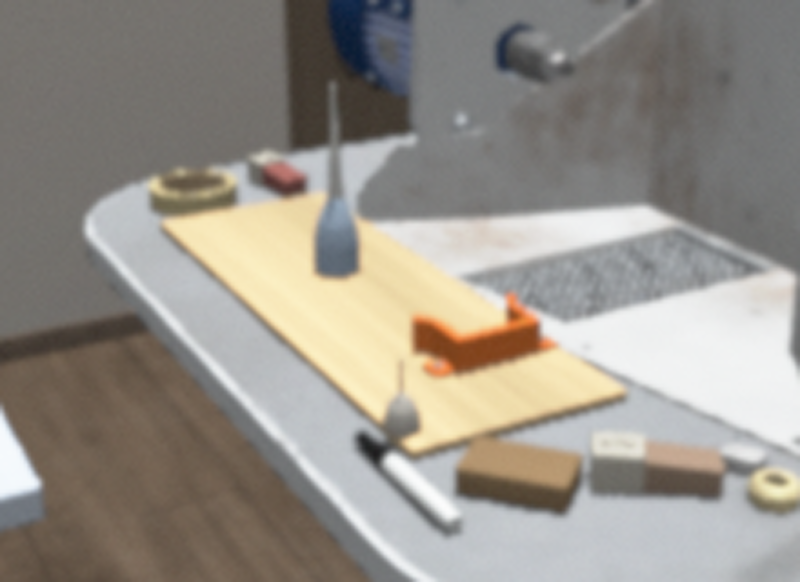

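The top crop shows the bottle blob at full-frame (284, 194) and the dock's back wall near column 375. The dock's mouth opens left towards the bottle, with lips at (355.5, 169) and (355.5, 202). The side crop shows the bottle foot at about (312, 195) and the nozzle tip at (311, 142). Next I'll turn these into positions.

Run:
```python
from h import *
np.set_printoptions(precision=4,suppress=True)
T=lambda u,v:("top",180+u/2.6667,110+v/2.6667)
S=lambda u,v:("side",220+u/3.636,120+v/3.6375)
print("tip",tri(T(260,182),S(332,83)))
print("foot rear/side",atz(*S(336,275),.010))
print("board",[atz(*T(*p),.010)[:2] for p in[(75,146),(600,149),(607,330),(62,327)]])
# dock: top edges z=.042
for n,t,s in[("lip near",(468,247),(415,322)),("lip far",(466,155),(510,296)),("back near",(520,240),(455,343)),("back far",(522,160),(538,318))]:
    print(n,tri(T(*t),S(*s)),atz(*T(*t),.042)[:2])
# orange & blue segmentation
for cam in["top","side"]:
    im=cv2.imread(f"pics/{cam}0.png");hsv=cv2.cvtColor(im,cv2.COLOR_BGR2HSV)
    m=cv2.inRange(hsv,(5,200,120),(14,255,255))
    n,l,st,c=cv2.connectedComponentsWithStats(m);
    for i in range(1,n):
        if st[i,4]>40: print(cam,"orange",st[i],c[i])
# fit bottle: compare model silhouette with mask
prof=[(0,22.5),(30,22.5),(45,20),(60,14),(75,9),(184,4)]
M={c:arm.silhouettes(c,"glue_bottle")[0]["mask"] for c in["top","side"]}
def model(cam,x,y):
    im=np.zeros((400,640),np.uint8); prev=None; a=np.linspace(0,2*np.pi,24)
    for z,r in prof:
        p=np.array([proj(cam,(x+r/1e3*np.cos(t),y+r/1e3*np.sin(t),.01+z/1e3)) for t in a])
        if prev is not None:
            cv2.fillConvexPoly(im,cv2.convexHull(np.round(np.vstack([p,prev])*16).astype(np.int32)),1,shift=4)
        prev=p
    return im>0
from scipy.optimize import minimize
f=lambda v:-sum((model(c,*v)&M[c]).sum()/(model(c,*v)|M[c]).sum() for c in M)
g=atz("side",311.6,195,.010)
r=minimize(f,g[:2],method="Nelder-Mead",options=dict(initial_simplex=[g[:2],g[:2]+[.02,0],g[:2]+[0,.02]]))
print("bottle fit",r.x,r.fun)
for c in M: print(c,proj(c,(*r.x,.01)),proj(c,(*r.x,.194)),[np.r_[np.argwhere(m).min(0),np.argwhere(m).max(0)] for m in(M[c],model(c,*r.x))])
for q in["felt_bob","tape_roll","compound_bar"]:
    for s in arm.silhouettes("top",q)[:1]: print(q,atz("top",*s["bbox"][:2],.02))
a=cv2.imread("pics/top0.png");cv2.imwrite("pics/tf.png",a)
```

```text
tip (array([0.4978, 0.0777, 0.1936]), np.float64(0.0012888217871705897))
foot rear/side [0.4904 0.064  0.01  ]
board [array([0.5866, 0.2957]), array([ 0.5866, -0.261 ]), array([ 0.394 , -0.2598]), array([0.3937, 0.2959])]
lip near (array([ 0.4753, -0.1171,  0.0354]), np.float64(0.0022034517298327788)) [ 0.4729 -0.116 ]
lip far (array([ 0.5706, -0.116 ,  0.0385]), np.float64(0.0009819566721013951)) [ 0.5691 -0.1155]
back near (array([ 0.4828, -0.1698,  0.0361]), np.float64(0.002309130892608851)) [ 0.4804 -0.1685]
back far (array([ 0.5632, -0.1723,  0.0419]), np.float64(0.001975644993793902)) [ 0.5642 -0.1728]
top orange [355 186  21  17  49] [366.8367 197.0204]Traceback (most recent call last):
  File "<stdin>", line 32, in <module>
    res = _minimize_neldermead(fun, x0, args, callback, bounds=bounds,
                               **options)
    fxr = func(xr)
    fx = function(np.copy(x), *(wrapper_args + args))
  File "<stdin>", line 30, in <lambda>
  File "<stdin>", line 30, in <genexpr>
  File "<stdin>", line 24, in model
  File "h.py", line 16, in proj
    m=arm.camera_model(cam); T=np.array(m["T"]); c=T[:3,:3].T@(np.asarray(p)-T[:3,3])
ValueError: time passes only in moves, steps and waits
```

View pics/top0.png

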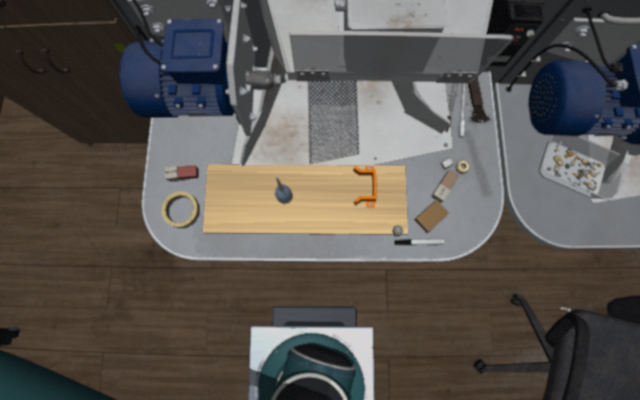

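The full top view matches: board at x 0.394–0.587, bottle near (0.495, 0.075), and dock mouth facing +y with its centre near x = 0.522. The grinder lies beyond x ≈ 0.6. I'll refine the bottle and dock poses by fitting silhouettes.

```bash
sed -i 's/^def ray/import functools\n_cm=functools.lru_cache(None)(lambda c:arm.camera_model(c))\ndef ray/; s/m=arm.camera_model(cam)/m=_cm(cam)/' h.py
cat > fit.py <<'E'
from h import *
from scipy.optimize import minimize
SC=4
def hullfill(im,P): cv2.fillConvexPoly(im,cv2.convexHull(np.round(np.array(P)*16*SC).astype(np.int32)),1,shift=4)
def bottle(cam,v):
    im=np.zeros((400*SC,640*SC),np.uint8); prev=None; a=np.linspace(0,2*np.pi,20)
    for z,r in [(0,22.5),(30,22.5),(45,20),(60,14),(75,9),(184,4)]:
        p=[proj(cam,(v[0]+r/1e3*np.cos(t),v[1]+r/1e3*np.sin(t),.01+z/1e3)) for t in a]
        if prev: hullfill(im,p+prev)
        prev=p
    return im
def dock(cam,v):
    im=np.zeros((400*SC,640*SC),np.uint8); c,s=np.cos(v[2]),np.sin(v[2])
    def quad(q,h):
        hullfill(im,[proj(cam,(v[0]+c*x/1e3-s*y/1e3,v[1]+s*x/1e3+c*y/1e3,.01+z)) for x,y in q for z in(0,h)])
    quad([(36,-41),(44,-41),(44,41),(36,41)],.032)
    for k in(-1,1):
        quad([(0,k*33),(44,k*33),(44,k*41),(0,k*41)],.032)
        quad([(0,k*33),(0,k*41),(-18,k*45.5),(-18,k*53.5)],.032)
        if EAR: quad([(16,k*41),(36,k*41),(36,k*60),(16,k*60)],.005)
    return im
EAR=True
def fit(model,masks,x0,st):
    def f(v):
        t=0
        for c,m in masks.items():
            r=cv2.resize(model(c,v).astype(np.float32),(640,400),interpolation=cv2.INTER_AREA)
            t-=np.minimum(r,m).sum()/np.maximum(r,m).sum()
        return t
    x0=np.array(x0);S=[x0]+[x0+np.eye(len(x0))[i]*st[i] for i in range(len(x0))]
    r=minimize(f,x0,method="Nelder-Mead",options=dict(initial_simplex=S,xatol=2e-4,fatol=1e-4,maxiter=120)); return r.x,r.fun
def color(cam,lo,hi,im):
    return cv2.inRange(cv2.cvtColor(im,cv2.COLOR_BGR2HSV),lo,hi).astype(np.float32)/255
E
cat > run.py <<'E'
from fit import *
np.set_printoptions(precision=4,suppress=True)
B={};D={}
for c,(u0,u1,v0,v1) in {"top":(345,385,160,212),"side":(325,378,195,228)}.items():
    im=cv2.imread(f"pics/{c}0.png")
    d=np.zeros((400,640),np.float32);k=color(c,(3,165,90),(15,255,255),im);d[v0:v1,u0:u1]=k[v0:v1,u0:u1];D[c]=d
    b=np.zeros_like(d);u0,u1,v0,v1={"top":(270,300,172,208),"side":(300,325,135,200)}[c]
    h=cv2.cvtColor(im,cv2.COLOR_BGR2HSV); k=(((h[...,0]>85)&(h[...,0]<130)&(h[...,1]>40))).astype(np.float32);b[v0:v1,u0:u1]=k[v0:v1,u0:u1];B[c]=b
    print(c,d.sum(),b.sum(),np.argwhere(b>0).min(0),np.argwhere(b>0).max(0))
for S in(["top","side"],["top"],["side"]):
    print(S,"bottle",fit(bottle,{c:B[c] for c in S},(.497,.075),(.01,.01)),"dock",fit(dock,{c:D[c] for c in S},(.522,-.127,-1.571),(.01,.01,.08)))
E
python3 run.py
```

```text
top 290.0 144.0 [186 277] [201 290]
side 298.0 204.0 [135 308] [194 324]
['top', 'side'] bottle (array([0.4983, 0.077 ]), np.float64(-0.7980273365974426)) dock (array([ 0.5257, -0.132 , -1.5583]), np.float64(-1.1884088516235352))
['top'] bottle (array([0.4977, 0.0754]), np.float64(-0.47417163848876953)) dock (array([ 0.5252, -0.1325, -1.5677]), np.float64(-0.5964071750640869))
['side'] bottle (array([0.5063, 0.0907]), np.float64(-0.33066511154174805)) dock (array([ 0.5267, -0.1306, -1.5249]), np.float64(-0.5960000157356262))
```

```bash
cat > plan.py <<'E'
from h import *
from scipy.spatial.transform import Rotation as R
np.set_printoptions(precision=4,suppress=True)
K=np.array([0,0,1.])
def target(lead,clear,head,th,sgn,L=.173):
    """lead: xy of leading corner, clear: height of lowest corner over board, head: push direction xy"""
    d=np.array([*head,0.]);d/=np.linalg.norm(d)
    z=np.sin(th)*d-np.cos(th)*K; f=np.cos(th)*d+np.sin(th)*K
    x=sgn*f; y=np.cross(z,x)
    tip=np.array([*lead,0])-d*.011*np.cos(th); tip[2]=.010+clear+.011*np.sin(th)
    return tip-L*z, R.from_matrix(np.stack([x,y,z],1))
def delta(p,r):
    o=arm.get_obs();c=R.from_quat(o["tool_rot"]);
    return c.inv().apply(p-o["position"])/.25,(c.inv()*r).as_rotvec()/(np.pi/2)
def show():
    o=arm.get_obs();z=R.from_quat(o["tool_rot"]).as_matrix();print("t",o["time"],"p",o["position"],"f",o["force"],"q",o["qpos"],"open",o["opening"]);print(z)
E
python3 - <<'E'
from plan import *
print(np.array(arm.camera_model("wrist")["tool_from_camera"]))
head=np.array([.026,-.22])
b=np.array([.498,.077]);d=head/np.linalg.norm(head)
show()
for s in(1,-1):
    p,r=target(b-d*(.0225+.05),.06,head,np.radians(35),s); print(s,p,r.as_matrix().tolist(),*delta(p,r))
E
```

```text
[[-0.0009 -0.948  -0.3184  0.0821]
 [ 1.     -0.0009 -0.0001  0.    ]
 [-0.0002 -0.3184  0.948   0.03  ]
 [ 0.      0.      0.      1.    ]]
t 0.6 p [0.1603 0.6557 0.4047] f [-0.5981 -0.3255  0.1128] q [ 1.2932  0.116   1.4416 -0.      1.584  -0.0378] open 0.08545212730298235
[[-0.9714  0.2375 -0.    ]
 [ 0.2375  0.9714 -0.0001]
 [-0.     -0.0001 -1.    ]]
1 [0.4768 0.2565 0.218 ] [[0.09613981641945808, -0.9930888410644022, 0.06731782417900212], [-0.8134907543184907, -0.11736504485306579, -0.5696123584377102], [0.5735764363510459, 0.0, -0.8191520442889917]] [-1.6089 -1.2504  0.7467] [ 0.3732  0.259  -1.1838]
-1 [0.4768 0.2565 0.218 ] [[-0.0961398164194579, 0.9930888410644024, 0.06731782417900212], [0.8134907543184909, 0.11736504485306565, -0.5696123584377103], [-0.573576436351046, 0.0, -0.8191520442889918]] [-1.6089 -1.2504  0.7467] [ 0.2355 -0.3394  0.7471]
```

Call:
carry_out:
  deltas:
    - [[-0.12,-0.09,0.02],[0.016,-0.022,0.05],0.2]
    - [[-0.24,-0.18,0.04],[0.032,-0.044,0.1],0.2]
    - [[-0.36,-0.28,0.06],[0.048,-0.066,0.15],0.2]
    - [[-0.48,-0.37,0.08],[0.064,-0.088,0.2],0.2]
    - [[-0.6,-0.46,0.1],[0.08,-0.11,0.25],0.2]
  grip_force: 20

```text
time: 1.02
position: [0.2794, 0.5068, 0.3796]
tool_rot: [0.312, 0.944, -0.073, 0.078]
force: [1.3, 0.1, 0.7]
opening: 0.0254
finger_force: 0.0
```

```bash
cat > d.py <<'E'
from plan import *
import sys
back,clear=float(sys.argv[1]),float(sys.argv[2])
b=np.array([.498,.077]);head=np.array([.026,-.22]);d=head/np.linalg.norm(head)
show();p,r=target(b-d*(.0225+back),clear,head,np.radians(35),-1);print(p,*delta(p,r))
E
python3 d.py .05 .06
```

```text
t 1.0167 p [0.2794 0.5068 0.3796] f [1.3135 0.1428 0.7139] q [ 1.0592 -0.0551  1.6613 -0.1823  1.6481  0.1221] open 0.02541752978490637
[[-0.7935  0.5998  0.1028]
 [ 0.5771  0.7952 -0.186 ]
 [-0.1933 -0.0883 -0.9772]]
[0.4768 0.2565 0.218 ] [-1.0792 -0.2655  0.8991] [ 0.1533 -0.2271  0.4959]
```

Call:
carry_out:
  deltas:
    - [[-0.12,-0.03,0.06],[0.016,-0.022,0.05],0.2]
    - [[-0.24,-0.06,0.12],[0.032,-0.044,0.1],0.2]
    - [[-0.36,-0.09,0.18],[0.048,-0.066,0.15],0.2]
    - [[-0.48,-0.12,0.24],[0.064,-0.088,0.2],0.2]
    - [[-0.6,-0.15,0.3],[0.08,-0.11,0.25],0.2]

```text
time: 1.43
position: [0.384, 0.377, 0.3383]
tool_rot: [0.486, 0.849, -0.141, 0.152]
force: [0.9, -0.3, -0.0]
opening: 0.0171
finger_force: 0.0
```

```bash
python3 d.py .05 .06
```

```text
t 1.4333 p [0.384  0.377  0.3383] f [ 0.9153 -0.2719 -0.0455] q [ 0.8056 -0.1016  1.7846 -0.3651  1.6629  0.2794] open 0.01710121635532961
[[-0.4805  0.8686  0.121 ]
 [ 0.7828  0.487  -0.3873]
 [-0.3954 -0.0914 -0.914 ]]
[0.4768 0.2565 0.218 ] [-0.3654  0.1315  0.6713] [ 0.0719 -0.1158  0.2468]
```

Call:
carry_out:
  deltas:
    - [[-0.08,0.03,0.12],[0.015,-0.023,0.05],0.2]
    - [[-0.16,0.06,0.24],[0.03,-0.046,0.1],0.2]
    - [[-0.24,0.09,0.36],[0.044,-0.07,0.15],0.2]
    - [[-0.31,0.11,0.48],[0.058,-0.093,0.2],0.2]
    - [[-0.33,0.12,0.6],[0.072,-0.116,0.247],0.2]

```text
time: 1.85
position: [0.4688, 0.2689, 0.231]
tool_rot: [0.634, 0.712, -0.199, 0.225]
force: [0.1, 0.3, 0.2]
opening: 0.017
finger_force: 0.0
```

```bash
python3 d.py .05 .03
```

```text
t 1.85 p [0.4688 0.2689 0.231 ] f [0.1305 0.3256 0.2232] q [ 0.584   0.0118  1.8765 -0.5386  1.5595  0.5596] open 0.01698060920047773
[[-0.094   0.9932  0.0682]
 [ 0.8136  0.1161 -0.5697]
 [-0.5738  0.0019 -0.819 ]]
[0.4768 0.2565 0.188 ] [0.0552 0.0255 0.1713] [ 0.0005  0.0002 -0.0013]
```

Call:
carry_out:
  deltas:
    - [[0.02,0.01,0.06],[0,0,0],0.2]
    - [[0.04,0.02,0.12],[0,0,0],0.2]
    - [[0.055,0.025,0.17],[0,0,0],0.2]
    - [[0.055,0.025,0.17],[0,0,0],0.2]

```text
time: 2.18
position: [0.4748, 0.2578, 0.1858]
tool_rot: [0.632, 0.714, -0.201, 0.224]
force: [-0.2, 0.2, -0.0]
opening: 0.0171
finger_force: 0.0
```

```bash
cat > pic.py <<'E'
from plan import *
import sys
n=sys.argv[1]
a=save("side",n+"s")[:,:,::-1];t=save("top",n+"t")[:,:,::-1];w=save("wrist",n+"w")[:,:,::-1]
u0,v0=int(sys.argv[2]),int(sys.argv[3])
A=cv2.resize(a[v0:v0+110,u0:u0+150],(800,587),interpolation=cv2.INTER_CUBIC) if len(sys.argv)<5 else w
cv2.imwrite(f"pics/{n}c.png",A)
E
python3 pic.py a 250 110; python3 d.py .05 .009
```

```text
t 2.3333 p [0.4752 0.2589 0.1891] f [0.9584 0.3451 0.1328] q [ 0.563   0.0574  1.9052 -0.546   1.4841  0.5756] open 0.017006410144711694
[[-0.0995  0.9927  0.0688]
 [ 0.8139  0.1209 -0.5683]
 [-0.5724 -0.0005 -0.8199]]
[0.4768 0.2565 0.167 ] [0.042  0.0051 0.0784] [ 0.001  -0.0009  0.0021]
```

View pics/ac.png

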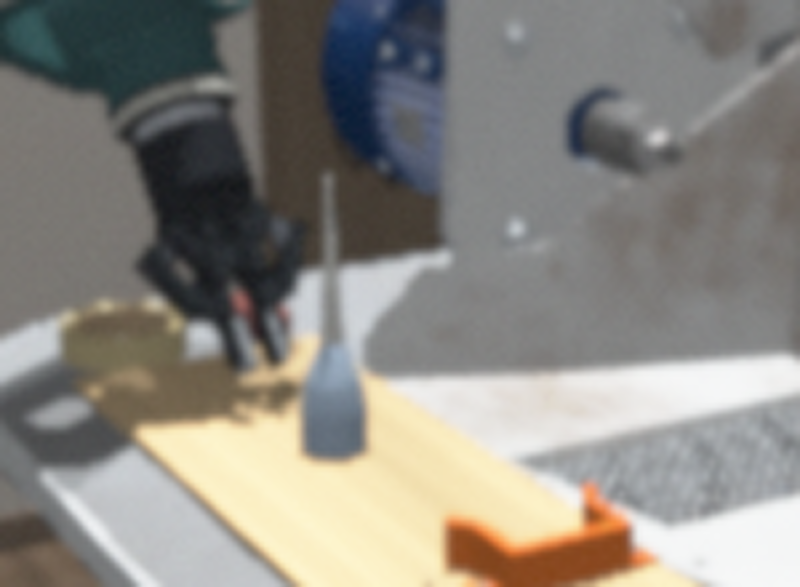

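View pics/aw.png

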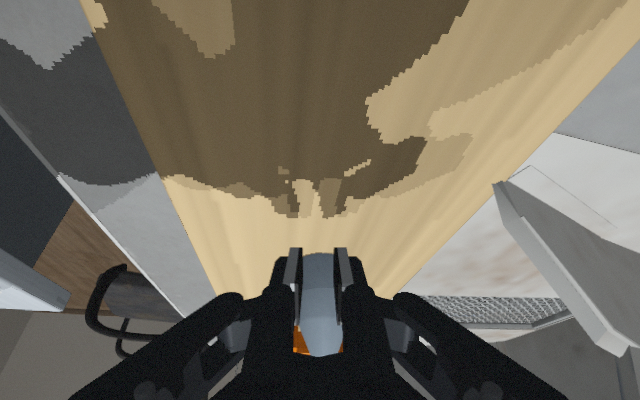

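The side crop shows two fingertips hanging above the board behind the bottle, at full-frame (296, 179) and (303, 178). The wrist view shows the bottle centred between the fingers at column 320. I'll check the fingertip length against what those pixels predict.

Run:
```python
from plan import *
o=arm.get_obs();r=R.from_quat(o["tool_rot"]);p=o["position"]
for L in(.16,.173,.186):
    for y in(-.0157,.0157):
        print(L,y,[proj("side",p+r.apply([x,y,L])) for x in(-.011,0,.011)], (p+r.apply([.011,y,L]))[2])
```

```text
0.16 -0.0157 [array([296.1065, 174.1735]), array([294.9223, 175.1619]), array([293.7545, 176.1365])] 0.05161127427958609
0.16 0.0157 [array([303.5102, 172.4935]), array([302.2893, 173.4816]), array([301.0851, 174.456 ])] 0.051594496686407615
0.173 -0.0157 [array([297.283 , 177.5076]), array([296.0891, 178.4737]), array([294.9119, 179.4264])] 0.04095201762699674
0.173 0.0157 [array([304.6806, 175.7846]), array([303.4501, 176.751 ]), array([302.2366, 177.704 ])] 0.040935240033818265
0.186 -0.0157 [array([298.462 , 180.8492]), array([297.2585, 181.793 ]), array([296.0717, 182.7236])] 0.030292760974407362
0.186 0.0157 [array([305.8535, 179.0831]), array([304.6135, 180.0277]), array([303.3906, 180.9592])] 0.030275983381228916
```

```bash
python3 d.py .05 .007|tail -1;python3 d.py .015 .007|tail -1; python3 d.py -.035 .007|tail -1
```

```text
[0.4768 0.2565 0.165 ] [0.0465 0.0051 0.0849] [ 0.001  -0.0009  0.0021]
[0.4809 0.2217 0.165 ] [-0.0683  0.0046  0.1651] [ 0.001  -0.0009  0.0021]
[0.4868 0.1721 0.165 ] [-0.2322  0.0038  0.2795] [ 0.001  -0.0009  0.0021]
```

Call:
carry_out:
  deltas:
    - [[0.025,0.003,0.045],[0,0,0],0.2]
    - [[0.0465,0.005,0.085],[0.001,0,0.002],0.2]
    - [[0.01,0.005,0.11],[0.001,0,0.002],0.2]
    - [[-0.03,0.005,0.138],[0.001,0,0.002],0.2]
    - [[-0.067,0.005,0.165],[0.001,0,0.002],0.2]

```text
time: 2.75
position: [0.4809, 0.2205, 0.1639]
tool_rot: [0.633, 0.713, -0.2, 0.224]
force: [0.3, 0.4, -0.3]
opening: 0.0171
finger_force: 0.0
```

```bash
python3 d.py .005 .007
```

```text
t 2.75 p [0.4809 0.2205 0.1639] f [ 0.3235  0.4202 -0.311 ] q [ 0.4986  0.0562  1.9537 -0.5683  1.4153  0.5527] open 0.01714542495723295
[[-0.097   0.9931  0.0665]
 [ 0.8137  0.1176 -0.5692]
 [-0.5731 -0.0011 -0.8195]]
[0.4821 0.2118 0.165 ] [-0.0312  0.0004  0.0164] [-0.0005 -0.0004  0.0005]
```

Call:
carry_out:
  deltas:
    - [[-0.01,0,0.006],[0,0,0],0.2]
    - [[-0.02,0,0.012],[0,0,0],0.2]
    - [[-0.03,0,0.019],[0,0,0],0.2]
    - [[-0.04,0,0.026],[0,0,0],0.2]
    - [[-0.05,0,0.033],[0,0,0],0.2]

```text
time: 3.17
position: [0.4827, 0.2066, 0.1645]
tool_rot: [0.634, 0.713, -0.2, 0.224]
force: [-0.1, 0.1, 0.5]
opening: 0.017
finger_force: 0.0
```

Call:
carry_out:
  deltas:
    - [[-0.01,0,0.007],[0,0,0],0.2]
    - [[-0.02,0,0.014],[0,0,0],0.2]
    - [[-0.03,0,0.021],[0,0,0],0.2]
    - [[-0.04,0,0.028],[0,0,0],0.2]
    - [[-0.05,0,0.035],[0,0,0],0.2]

```text
time: 3.58
position: [0.4844, 0.1914, 0.1643]
tool_rot: [0.634, 0.713, -0.2, 0.224]
force: [-0.5, 0.8, 0.5]
opening: 0.017
finger_force: 0.5
```

```bash
python3 d.py -.02 .007; python3 pic.py b 250 110
```

```text
t 3.5833 p [0.4844 0.1914 0.1643] f [-0.4579  0.8283  0.515 ] q [ 0.4482  0.0312  1.9787 -0.5829  1.3902  0.5143] open 0.017002190779170052
[[-0.0967  0.9931  0.0665]
 [ 0.814   0.1174 -0.5689]
 [-0.5727 -0.0009 -0.8197]]
[0.485 0.187 0.165] [-0.0161  0.0002  0.0079] [-0.0005 -0.0006  0.0003]
```

View pics/bc.png

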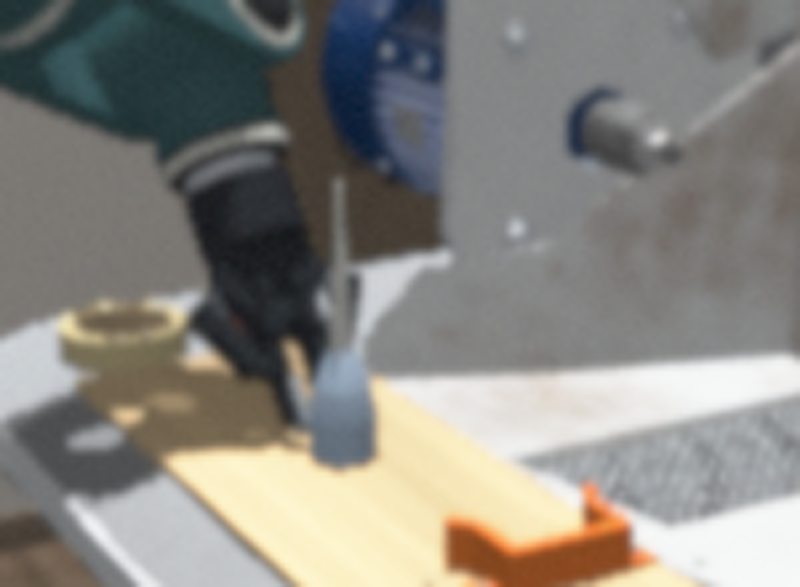

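The bottle is in the finger cradle, upright and moving: its foot has gone from crop (335, 460) to (344, 467). I'll continue the slow push.

Call:
carry_out:
  deltas:
    - [[-0.011,0,0.008],[0,0,0],0.2]
    - [[-0.023,0,0.016],[0,0,0],0.2]
    - [[-0.036,0,0.025],[0,0,0],0.2]
    - [[-0.049,0,0.034],[0,0,0],0.2]
    - [[-0.062,0,0.043],[0,0,0],0.2]

```text
time: 4.15
position: [0.4866, 0.1724, 0.1644]
tool_rot: [0.634, 0.713, -0.2, 0.224]
force: [-0.2, 0.5, -0.3]
opening: 0.017
finger_force: 0.3
```

Call:
carry_out:
  deltas:
    - [[-0.013,0,0.009],[0,0,0],0.2]
    - [[-0.026,0,0.018],[0,0,0],0.2]
    - [[-0.039,0,0.027],[0,0,0],0.2]
    - [[-0.052,0,0.036],[0,0,0],0.2]
    - [[-0.065,0,0.045],[0,0,0],0.2]

```text
time: 4.57
position: [0.489, 0.1528, 0.1645]
tool_rot: [0.634, 0.713, -0.2, 0.224]
force: [-0.5, 0.8, -0.6]
opening: 0.0172
finger_force: 0.3
```

Call:
carry_out:
  deltas:
    - [[-0.013,0,0.009],[0,0,0],0.2]
    - [[-0.026,0,0.018],[0,0,0],0.2]
    - [[-0.039,0,0.027],[0,0,0],0.2]
    - [[-0.052,0,0.036],[0,0,0],0.2]
    - [[-0.065,0,0.045],[0,0,0],0.2]

```text
time: 4.98
position: [0.4913, 0.1332, 0.1646]
tool_rot: [0.634, 0.713, -0.2, 0.224]
force: [0.4, 0.8, -1.1]
opening: 0.017
finger_force: 0.3
```

```bash
cat > e.py <<'E'
from plan import *
from fit import bottle,fit
o=arm.get_obs();r=R.from_quat(o["tool_rot"]);d=-r.as_matrix()[:,0]*[1,1,0];d/=np.linalg.norm(d)
lead=o["position"]+r.apply([-.011,0,.173]);b=lead+d*.0208
print("lead",lead,"bottle~",b[:2],"d",d,"clear",lead[2]-.0126-.01,"f",o["force"])
import sys
if len(sys.argv)>1:
    print("top mask",[ (s["confidence"],s["bbox"]) for s in arm.silhouettes("top","glue_bottle")[:1]])
    s=save("side",sys.argv[1])
    m=arm.silhouettes("side","glue_bottle")
    if m:
        v=fit(bottle,{"side":m[0]["mask"].astype(np.float32)},b[:2],(.01,.01));print("side fit",v)
E
python3 - <<'E'
from plan import *
arm.get_image("top")
E
python3 e.py c
```

```text
lead [0.5039 0.0254 0.0291] bottle~ [0.5063 0.0048] d [ 0.1178 -0.993   0.    ] clear 0.006497838046963253 f [-0.301  -0.2452  0.0806]
top mask [(0.53, [432.1, 215.2, 33.5, 34.8])]
```

Call:
carry_out:
  deltas:
    - [[-0.011,0,0.008],[0,0,0],0.2]
    - [[-0.023,0,0.016],[0,0,0],0.2]
    - [[-0.036,0,0.025],[0,0,0],0.2]
    - [[-0.049,0,0.034],[0,0,0],0.2]
    - [[-0.062,0,0.043],[0,0,0],0.2]

```text
time: 5.6
position: [0.4935, 0.1145, 0.1647]
tool_rot: [0.634, 0.713, -0.2, 0.224]
force: [0.7, 0.5, 0.4]
opening: 0.0172
finger_force: 0.4
```

Call:
carry_out:
  deltas:
    - [[-0.013,0,0.009],[0,0,0],0.2]
    - [[-0.026,0,0.018],[0,0,0],0.2]
    - [[-0.039,0,0.027],[0,0,0],0.2]
    - [[-0.052,0,0.036],[0,0,0],0.2]
    - [[-0.065,0,0.045],[0,0,0],0.2]

```text
time: 6.02
position: [0.4958, 0.0948, 0.1647]
tool_rot: [0.634, 0.713, -0.2, 0.224]
force: [-0.0, 1.1, -0.4]
opening: 0.0172
finger_force: 0.3
```

Call:
carry_out:
  deltas:
    - [[-0.013,0,0.009],[0,0,0],0.2]
    - [[-0.026,0,0.018],[0,0,0],0.2]
    - [[-0.039,0,0.027],[0,0,0],0.2]
    - [[-0.052,0,0.036],[0,0,0],0.2]
    - [[-0.065,0,0.045],[0,0,0],0.2]

```text
time: 6.43
position: [0.4981, 0.0753, 0.1648]
tool_rot: [0.634, 0.713, -0.2, 0.224]
force: [-0.3, 1.0, 0.0]
opening: 0.0171
finger_force: 0.3
```

Call:
carry_out:
  deltas:
    - [[-0.013,0,0.009],[0,0,0],0.2]
    - [[-0.026,0,0.018],[0,0,0],0.2]
    - [[-0.039,0,0.027],[0,0,0],0.2]
    - [[-0.052,0,0.036],[0,0,0],0.2]
    - [[-0.065,0,0.045],[0,0,0],0.2]

```text
time: 6.85
position: [0.5005, 0.0556, 0.1649]
tool_rot: [0.634, 0.713, -0.2, 0.224]
force: [0.8, 0.7, -0.5]
opening: 0.0171
finger_force: 0.3
```

```bash
python3 e.py; python3 pic.py f 300 130
python3 - <<'E'
import cv2,numpy as np
s=cv2.imread("pics/fc.png");s=cv2.resize(s,(440,323));t=cv2.imread("pics/ft.png")[150:230,290:400];w=cv2.imread("pics/fw.png")[200:400,180:460]
t=cv2.resize(t,(440,320),interpolation=cv2.INTER_CUBIC)
o=np.zeros((560,800,3),np.uint8);o[:320,:360]=s[:320,:360];o[:320,360:]=t;o[320:520,:280]=w;cv2.imwrite("pics/g.png",o)
E
```

```text
lead [ 0.513  -0.0518  0.0294] bottle~ [ 0.5155 -0.0724] d [ 0.1179 -0.993   0.    ] clear 0.0068052070995690914 f [ 0.7897  0.6976 -0.4953]
```

View pics/g.png

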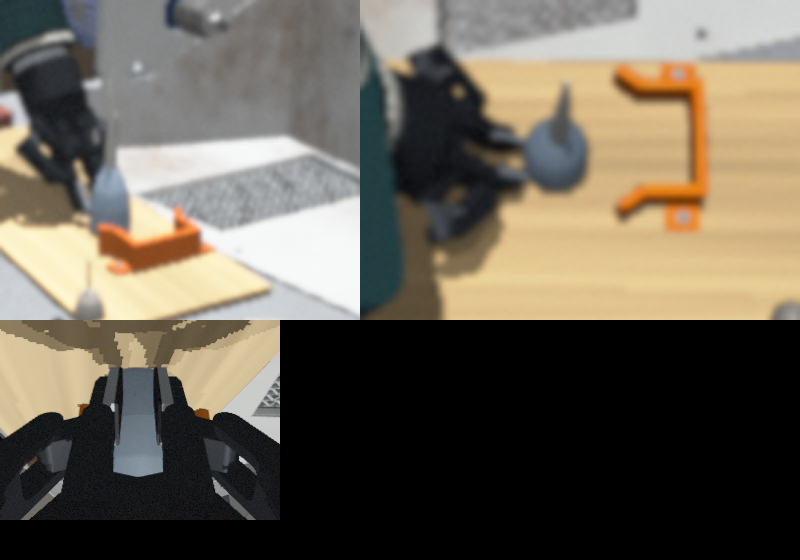

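The top view shows the bottle upright in the cradle with its body at full-frame (339, 189), and the dock bay centreline at row 185 ahead of it. The wrist view has it centred between the fingers. I'll check the line before entering the bay.

Run:
```python
from h import *
print(proj("top",(.5155,-.0724,.03)),proj("top",(.5155,-.0724,.05)),atz("top",339,188.75,.035))
T=lambda u,v:("top",290+(u-360)/4,150+v/4)
for n,p in dict(backfar=(706,68),backnear=(706,196),innerbackfar=(692,92),innerbacknear=(692,185),lipfar=(618,76),lipnear=(622,210)).items(): print(n,atz(*T(*p),.042))
im=cv2.imread("pics/ft.png")
h=cv2.cvtColor(im,cv2.COLOR_BGR2HSV);m=(h[...,0]>3)&(h[...,0]<14)&(h[...,1]>170)
for u in range(442-80,380,2):
    v=np.where(m[155:212,u])[0]+155; print(u,v.tolist())
```

```text
[338.86446304 188.1452474 ] [339.25198392 186.3278123 ] [ 0.51255742 -0.07249068  0.035     ]
backfar [ 0.57272322 -0.17507317  0.042     ]
backnear [ 0.48313463 -0.17257617  0.042     ]
innerbackfar [ 0.55558637 -0.16502592  0.042     ]
innerbacknear [ 0.49064307 -0.1633527   0.042     ]
lipfar [ 0.56657018 -0.11474866  0.042     ]
lipnear [ 0.47322072 -0.11602197  0.042     ]
362 [173, 199]
364 [173, 199]
366 [173, 200, 201]
368 [170, 173, 202]
370 [170, 173, 200, 201]
372 [168, 174, 175, 200, 201, 202]
374 [199, 200, 201]
376 [197]
378 []
```

Call:
carry_out:
  deltas:
    - [[-0.011,0,0.008],[0,0,0],0.2]
    - [[-0.023,0,0.016],[0,0,0],0.2]
    - [[-0.036,0,0.025],[0,0,0],0.2]
    - [[-0.049,0,0.034],[0,0,0],0.2]
    - [[-0.062,0,0.043],[0,0,0],0.2]

```text
time: 7.42
position: [0.5027, 0.0369, 0.165]
tool_rot: [0.634, 0.713, -0.2, 0.224]
force: [0.4, 0.6, -0.5]
opening: 0.0169
finger_force: 0.4
```

Call:
carry_out:
  deltas:
    - [[-0.013,0,0.009],[0,0,0],0.2]
    - [[-0.026,0,0.018],[0,0,0],0.2]
    - [[-0.039,0,0.027],[0,0,0],0.2]
    - [[-0.052,0,0.036],[0,0,0],0.2]
    - [[-0.062,0,0.043],[0,0,0],0.2]

```text
time: 7.83
position: [0.5049, 0.0181, 0.1651]
tool_rot: [0.634, 0.713, -0.2, 0.224]
force: [-0.3, 0.9, -0.4]
opening: 0.0172
finger_force: 0.3
```

Call:
carry_out:
  deltas:
    - [[-0.01,0,0.007],[0,0,0],0.2]
    - [[-0.02,0,0.014],[0,0,0],0.2]
    - [[-0.03,0,0.021],[0,0,0],0.2]
    - [[-0.04,0,0.028],[0,0,0],0.2]
    - [[-0.048,0,0.034],[0,0,0],0.2]

```text
time: 8.25
position: [0.5066, 0.0036, 0.1649]
tool_rot: [0.634, 0.713, -0.2, 0.224]
force: [-0.1, 0.3, 0.2]
opening: 0.0172
finger_force: 0.4
```

```bash
python3 e.py
```

```text
lead [ 0.5192 -0.1037  0.0294] bottle~ [ 0.5216 -0.1244] d [ 0.1179 -0.993   0.    ] clear 0.006831473295719129 f [-0.112   0.3378  0.2455]
```

Call:
carry_out:
  deltas:
    - [[-0.005,0,0.004],[0,0,0],0.2]
    - [[-0.011,0,0.008],[0,0,0],0.2]
    - [[-0.017,0,0.012],[0,0,0],0.2]
    - [[-0.023,0,0.016],[0,0,0],0.2]
    - [[-0.029,0,0.02],[0,0,0],0.2]

```text
time: 8.67
position: [0.5076, -0.0049, 0.165]
tool_rot: [0.634, 0.713, -0.2, 0.224]
force: [-0.3, 1.7, 0.5]
opening: 0.0177
finger_force: 0.4
```

Call:
carry_out:
  deltas:
    - [[-0.002,0,0.0014],[0,0,0],0.2]
    - [[-0.004,0,0.0028],[0,0,0],0.2]
    - [[-0.006,0,0.0042],[0,0,0],0.2]
    - [[-0.008,0,0.0056],[0,0,0],0.2]
    - [[-0.01,0,0.007],[0,0,0],0.2]

```text
time: 9.08
position: [0.508, -0.0079, 0.165]
tool_rot: [0.634, 0.713, -0.2, 0.224]
force: [-0.4, 1.2, 1.1]
opening: 0.0172
finger_force: 0.4
```

```bash
python3 e.py; python3 pic.py k 300 130
python3 - <<'E'
import cv2,numpy as np
s=cv2.imread("pics/kc.png");s=cv2.resize(s,(440,323));t=cv2.imread("pics/kt.png")[150:230,290:400]
t=cv2.resize(t,(440,320),interpolation=cv2.INTER_CUBIC)
cv2.imwrite("pics/k.png",np.hstack([s[:320,:360],t]))
E
```

```text
lead [ 0.5205 -0.1152  0.0295] bottle~ [ 0.523  -0.1359] d [ 0.118 -0.993  0.   ] clear 0.006869636853574177 f [-0.428   1.2473  1.1079]
```

View pics/k.png

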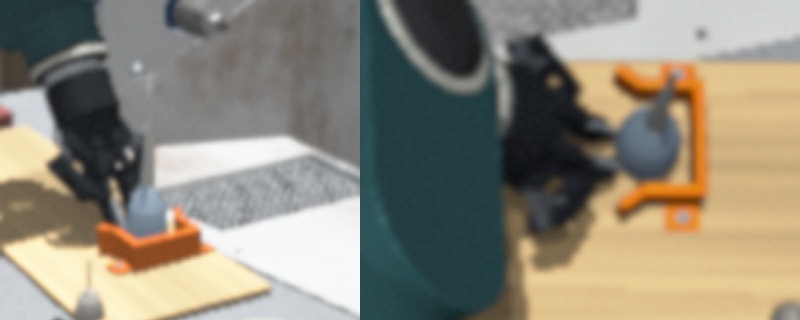

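The bottle stands upright inside the bay. Its right edge is at crop column 681 and the wall's inner edge at 692, leaving about 5–7 mm. I'll go on in tiny steps until the force rises.

Call:
carry_out:
  deltas:
    - [[-0.002,0,0.0014],[0,0,0],0.2]
    - [[-0.004,0,0.0028],[0,0,0],0.2]
    - [[-0.006,0,0.0042],[0,0,0],0.2]
    - [[-0.008,0,0.0056],[0,0,0],0.2]
    - [[-0.01,0,0.007],[0,0,0],0.2]

```text
time: 9.65
position: [0.5083, -0.0109, 0.165]
tool_rot: [0.634, 0.713, -0.2, 0.224]
force: [-0.6, 0.6, -0.4]
opening: 0.0173
finger_force: 0.4
```

Call:
carry_out:
  deltas:
    - [[-0.002,0,0.0014],[0,0,0],0.2]
    - [[-0.004,0,0.0028],[0,0,0],0.2]
    - [[-0.006,0,0.0042],[0,0,0],0.2]

```text
time: 9.9
position: [0.5085, -0.0127, 0.165]
tool_rot: [0.634, 0.713, -0.2, 0.224]
force: [0.5, 0.5, 0.6]
opening: 0.0169
finger_force: 0.4
```

Call:
carry_out:
  deltas:
    - [[-0.001,0,0.0007],[0,0,0],0.2]
    - [[-0.002,0,0.0014],[0,0,0],0.2]
    - [[-0.003,0,0.0021],[0,0,0],0.2]

```text
time: 10.15
position: [0.5086, -0.0136, 0.165]
tool_rot: [0.634, 0.713, -0.2, 0.224]
force: [-0.1, 1.1, -0.6]
opening: 0.017
finger_force: 0.4
```

```bash
python3 e.py; python3 pic.py m 300 130
python3 - <<'E'
import cv2,numpy as np
a=cv2.imread("pics/ms.png")[165:235,320:390];t=cv2.imread("pics/mt.png")[160:215,335:390]
cv2.imwrite("pics/m.png",np.hstack([cv2.resize(x,(400,400),interpolation=cv2.INTER_CUBIC) for x in(a,t)]))
E
```

```text
lead [ 0.5212 -0.121   0.0295] bottle~ [ 0.5236 -0.1416] d [ 0.1178 -0.993   0.    ] clear 0.006853988671299752 f [-0.0501  1.1187 -0.6261]
```

View pics/m.png

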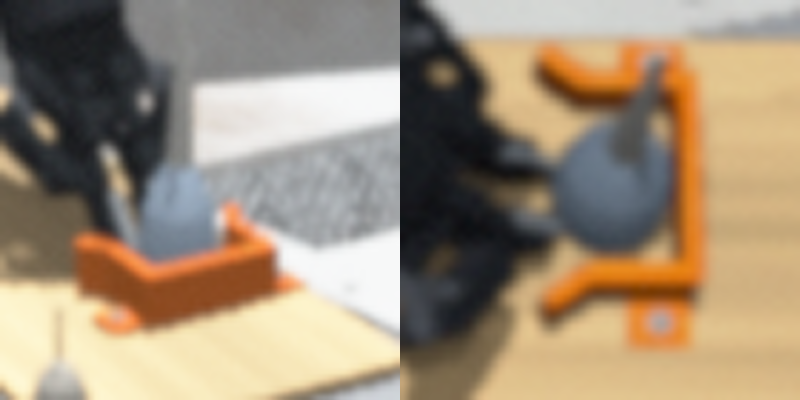

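The right-hand view shows the bottle mid-bay with its edge at column 673 and the wall's inner edge at about 678, so about 2 mm remain.

Call:
carry_out:
  deltas:
    - [[-0.001,0,0.0007],[0,0,0],0.2]
    - [[-0.002,0,0.0014],[0,0,0],0.2]
    - [[-0.003,0,0.0021],[0,0,0],0.2]

```text
time: 10.55
position: [0.5088, -0.0145, 0.165]
tool_rot: [0.634, 0.713, -0.2, 0.224]
force: [-1.1, 1.1, 0.5]
opening: 0.0172
finger_force: 0.4
```

Call:
carry_out:
  deltas:
    - [[-0.001,0,0.0007],[0,0,0],0.2]
    - [[-0.002,0,0.0014],[0,0,0],0.2]
    - [[-0.003,0,0.0021],[0,0,0],0.2]

```text
time: 10.8
position: [0.5089, -0.0155, 0.165]
tool_rot: [0.634, 0.713, -0.2, 0.224]
force: [0.2, -0.5, -0.5]
opening: 0.0168
finger_force: 0.4
```

Call:
carry_out:
  deltas:
    - [[-0.001,0,0.0007],[0,0,0],0.2]
    - [[-0.002,0,0.0014],[0,0,0],0.2]
    - [[-0.003,0,0.0021],[0,0,0],0.2]

```text
time: 11.05
position: [0.509, -0.0163, 0.165]
tool_rot: [0.634, 0.713, -0.2, 0.224]
force: [0.5, 1.4, 0.4]
opening: 0.0172
finger_force: 0.8
```

Call:
carry_out:
  deltas:
    - [[-0.001,0,0.0007],[0,0,0],0.2]
    - [[-0.002,0,0.0014],[0,0,0],0.2]

```text
time: 11.22
position: [0.5091, -0.0168, 0.1651]
tool_rot: [0.634, 0.713, -0.2, 0.224]
force: [-1.4, 6.1, 2.3]
opening: 0.017
finger_force: 2.3
```

The force rose to 6 N, so the bottle is against the back wall. I'll back straight off.

Call:
carry_out:
  deltas:
    - [[0.003,0,-0.002],[0,0,0],0.2]
    - [[0.008,0,-0.0056],[0,0,0],0.2]
    - [[0.02,0,-0.014],[0,0,0],0.2]
    - [[0.05,0,-0.035],[0,0,0],0.2]
    - [[0.1,0,-0.07],[0,0,0],0.2]

```text
time: 11.63
position: [0.5053, 0.0135, 0.165]
tool_rot: [0.634, 0.713, -0.2, 0.224]
force: [-0.4, 0.2, 0.0]
opening: 0.0174
finger_force: 0.0
```

Call:
carry_out:
  deltas:
    - [[0.06,0,-0.06],[0,0,0],0.2]
    - [[0.14,0,-0.15],[0,0,0],0.2]
    - [[0.22,0,-0.28],[0,0,0],0.2]
    - [[0.25,0,-0.4],[0,0,0],0.2]
    - [[0.25,0,-0.45],[0,0,0],0.2]

```text
time: 12.05
position: [0.4916, 0.1315, 0.2234]
tool_rot: [0.633, 0.714, -0.199, 0.225]
force: [1.2, -1.0, 0.6]
opening: 0.0173
finger_force: 0.0
```

```bash
python3 e.py; python3 pic.py n 300 130
python3 - <<'E'
import cv2,numpy as np
a=cv2.imread("pics/ns.png")[140:235,310:405];t=cv2.imread("pics/nt.png")[160:215,335:390]
cv2.imwrite("pics/n.png",np.hstack([cv2.resize(x,(400,400),interpolation=cv2.INTER_CUBIC) for x in(a,t)]))
E
```

```text
lead [0.5046 0.0243 0.0879] bottle~ [0.5071 0.0036] d [ 0.1192 -0.9929  0.    ] clear 0.06527031862717352 f [ 1.2275 -0.9739  0.5791]
```

View pics/n.png

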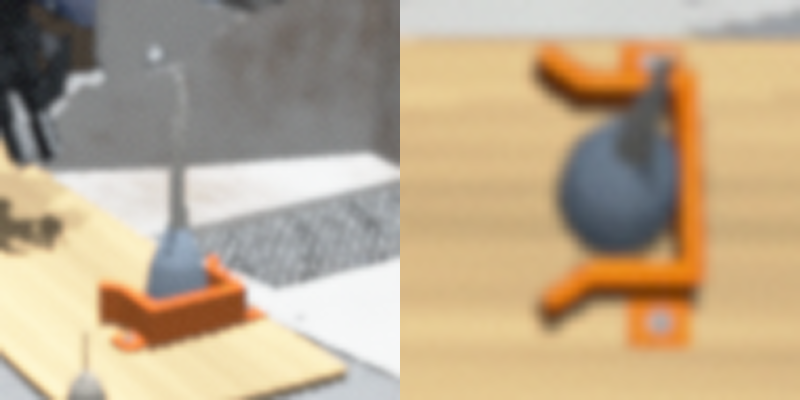

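The bottle stands upright against the back wall: its edge meets the wall at column 680 in the right-hand view. It sits mid-bay within a few mm, and the hand is clear. I'll hand in the job.

```bash
python3 -c "
from rig import arm
print(arm.job_done())"
```

```text
the job is handed in; nothing more can be done
None
```

I pushed the glue bottle home against the dock's back wall, left it standing upright near mid-bay with the hand drawn clear, and handed the job in; the hand-in returned no verdict.

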